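# Bring the tall tube to the reader and scan it

## Robot

A 6-joint arm with a two-finger parallel gripper is mounted at the origin on the work surface. World frame = base frame: x ahead of the robot, y to its left, z up, the work surface at z = 0. Lengths are in mm, angles in degrees, forces in N, time in s.
With the tool pointing down it reaches from about 300 to 850 mm from the base axis. Payload 4.2 kg.
Tool frame: the origin (TCP) lies at the very end of the fingers, on their centre line; the grasp point (between the pads) lies env.grip_point_offset behind it (env.grip_point_offset is the distance from the TCP to the grasp point, in mm); z points along the fingers, y is the direction in which the jaws open and shut (so a half turn about z gives the same grasp; the last joint's range is limited). The gripper opens to 91 mm and grips with 3 to 60 N. Pads are 32 mm wide; open, the fingers measure 118 mm over their backs; the gripper's body (76 mm by 178 mm) begins 60 mm behind the grasp point.
Start: joints at [74.198, 18.312, 89.639, -0, 72.044, -1.146], TCP at [145.488, 556.306, 213.976] pointing down, gripper open.
Joint ranges: [-177.97, 177.97], [-48.28, 115.42], [12.27, 149.76], [-77.06, 257.06], [2.81, 150.46], [-146.56, 146.56]. Speed limits (degrees/s): [147.25, 147.25, 180, 180, 180, 180].

## Interface

Orientations are given as [roll, pitch, yaw] about the fixed x, y, z axes, in that order (R = Rz(yaw) Ry(pitch) Rx(roll)).
In Python, from workcell import env, grab_frame, camera_params gives the robot as it stands. The module is installed in compiled form; this text tells all that it offers.
- The arm moves only by the shell command python3 -m creep 'ROWS' [OPENING] [FORCE]. ROWS is a JSON object of lists of equal length, an entry for each row: "offset": the shift along the tool's x, y, z in m, a list of three; "rotation": the turn, a rotation vector about the tool's x, y, z in degrees, a list of three. A call has 1 to 5 rows; each row shifts and turns the commanded pose from where the row before left it, along the tool's axes as they then stand; what a row does not reach is not made up. A row lasts 1/8 s, in which the tool goes at most 62.5 mm and 10.7 degrees, less where a joint would pass 70% of its speed; a pose out of reach is approached as far as the arm can. A call is refused whole if a number of a shift passes 0.0625 or a number of a turn 10.7, either way. A call with a gripper value outside its range is refused whole. OPENING is the closure, from 0 (fully open) to 1 (shut), set as the call begins (- or left out, the last holds). The fingers move at their own pace and stop on an object; FORCE is the grip in N (left out, the last holds). Time passes only in rows, so rows that do not move let the fingers close. It gives the time, the measured TCP pose, the force and the opening at its end, in the units of the state.
- env.state(): the state, without advancing time (a new reading comes with each control period).
- grab_frame(name): name is "scene" or "top" or "wrist"; returns the picture (384x512x3 uint8, red, green, blue); there is no depth.
- camera_params(name): a dict with "mtx" (3x3 intrinsics, pixels), "k1" (the pictures are not rectified: a ray, as slopes to the right and down, at radius r is drawn at 1 + k1 r^2 times it, then the intrinsics apply), "R" (3x3) and "t" (3): a world point X has camera coordinates R X + t. Camera axes: x right, y down, z forward; pixel columns grow to the right and rows downward; lengths in mm; the calibration is good to about 2 mm. A picture is of the moment at which its call begins: read the wrist's pose just before it. camera_params takes no time and is no camera call; for the wrist camera it gives the pose at the moment of the call.
- env.job_done(): hands the job in, once; it reports no verdict.
The state is a dict: "time_s": time; "qpos": joint angles; "qvel": joint speeds; "effort": joint torques, N m; "ee_pos": TCP position; "ee_rot": TCP orientation; "force": force on the tool from outside, world axes, zero at the start; "torque": the same for the moment, N m; "gripper_width": finger opening in mm.
Only numpy, scipy, OpenCV 4.12 (cv2) and the standard library are available. Lean on these libraries where they do the work, as an engineer would, in place of code of your own. Each camera call takes 0.05 s, during which the arm holds its last target.

## Task

Push an arm of the sample reader's three-armed turntable round slowly and gently with a fingertip until the tall tube stands squarely in front of the reader head's dark window; only then press the read button beside the head fully down and let it come up again. Grip and lift nothing: leave the three samples untouched in their holders, and the jar, label roll and bottle where they are.

Things in the scene. Friction and masses are not known exactly. Their poses are not given: they have to be found in the camera images.
- rotor: Aluminium turntable; turns both ways, stays where left (0.05 N m friction). Origin on its axis at deck level, 40 mm above the bench, z up. Hub 44 mm across; 3 level arms 120 degrees apart, 14 mm wide, underside 28 and top 42 mm above the origin, open air below, bare from 22 to 82 mm out. Each ends in a holder 25 mm across, 95 mm from the axis, rim 46 mm above the origin, with a sample in it.
- tall_tube: The tall sample tube: clear, 14 mm across, 74 mm long, with a white cap 20 mm across; its top stands 37 mm above the rim of its holder, far higher than the other two. It may stand in any of the three holders. Origin at the centre of its underside, z along it, up.
- short_tube: A short sample tube, 14 mm across and 50 mm long: little more than its white cap (17 mm across) shows above its holder. Origin at the centre of its underside.
- vial: A sample vial 49 mm long, told by its wide flat white cap 25 mm across. Origin at the centre of its underside.
- read_spot (a point): Reading place: on the circle of the holders (95 mm from the turntable's axis), at rim height (86 mm above the bench), straight before the middle of the dark 26 mm wide window in the grey upright reader head. The head (70 x 42 mm, top 120 mm above the bench) stands on the housing and faces the turntable's axis, its face 24 mm behind this point; a dark line on its top marks its middle.
- scan_top (a point): Centre of the top of the read button, a grey round push button (30 mm across) in a black base on the housing's deck, at the robot's side of the reader head. It is pressed straight down and springs back.
- scan (a joint): Travel of the read button: 0 up, 0.006 m fully down; fully down takes about 4 N.
- reader: The fixed white housing of the sample reader, 300 x 340 mm, deck 36 to 40 mm above the bench. Origin at the centre of its underside; the turntable's axis is at y = -30 mm in its frame, the reader head at y = +110 mm, the button at x = -105, y = +115 mm.
- cup: Bystander: white lidded specimen jar 48 mm across, 55 mm tall, on the deck on the far side of the reader head. Origin under its centre.
- labels: Bystander: roll of yellow labels 72 mm across, 30 mm tall, lying on the bench on the right of the housing. Origin under its centre.
- bottle: Bystander: white bottle 52 mm across, 110 mm tall, on the bench on the left of the housing. Origin under its centre.

How it is judged (in metres and radians):
On the way, in this order (a step that is already met when the one before it is completed fails the run):
1. the tall tube stands at rest in front of the window (horizontal distance between tall_tube and read_spot below 0.01 m and angular speed of rotor below 0.1 rad/s), for 0.2 s.
2. the read button is pressed fully down with the tube there (horizontal distance between tall_tube and read_spot below 0.01 m and value of joint scan above 0.0045 m), for 0.05 s.
At the end, for the whole second after the job is handed in: The tall tube's foot is within 10 mm (horizontally) of the reading place, the turntable is at rest, the button is up again after being pressed at least 4.5 of its 6 mm, and all three samples sit in their holders (horizontal distance between tall_tube and read_spot below 0.01 m and angular speed of rotor below 0.05 rad/s and value of joint scan below 0.0015 m and z of each of tall_tube, short_tube, vial in the frame of rotor below 0.014 m); the robot touches nothing.
It fails at once if the read button is pressed (over 3 mm) while the tall tube is not in front of the window (over 13 mm off) (value of joint scan above 0.003 m and not (horizontal distance between tall_tube and read_spot below 0.013 m)).
It fails at once if a sample is touched by the fingers or arm (over 2 N) or lifted (over 8 mm) (contact force between any of the fingers, the arm and tall_tube above 2 N or contact force between any of the fingers, the arm and short_tube above 2 N or contact force between any of the fingers, the arm and vial above 2 N or z of any of tall_tube, short_tube, vial in the frame of rotor above 0.017 m).
It fails at once if the turntable is gripped or pushed hard (over 18 N) (contact force between the fingers and rotor above 18 N).
It fails at once if the turntable is spun fast (over 3 rad/s) (angular speed of rotor above 3 rad/s).
It fails at once if a bystander is moved (over 15 mm) (distance of any of cup, labels, bottle from where it was at the start of the episode above 0.015 m).
It also fails if it takes over 64 s, if anything falls off the work surface, if the arm or the gripper's body presses on something with over 40 N, if the wrist force passes 120 N, or if a joint passes its speed limit or range.

## Working session

There is one attempt and no reset: what is moved stays moved. The work goes in short steps, Python scripts to look and compute and a shell command to move; the robot and the scene stay as the last step left them, time stands still between calls to the robot, and variables do not carry over. Pictures are saved under pics/ and viewed, and the job is handed in when it is done.

```bash
mkdir -p pics; python3 - <<'E'
from workcell import env, grab_frame, camera_params
import cv2
for n in("scene","top","wrist"):
    im=grab_frame(n); cv2.imwrite(f"pics/{n}0.png",im[...,::-1])
    p=camera_params(n); print(n,p)
print(env.state(), env.grip_point_offset)
E
```

```text
scene {'mtx': array([[386.48376746,   0.        , 255.22265148],
       [  0.        , 386.48376746, 191.87103455],
       [  0.        ,   0.        ,   1.        ]]), 'k1': -0.04700397104583094, 'R': array([[ 0.51177787,  0.85894937, -0.01701161],
       [ 0.67526849, -0.41442127, -0.61013726],
       [-0.53112699,  0.30076734, -0.79211308]]), 't': array([-280.82846347, -362.8276195 , 1168.8293722 ])}
top {'mtx': array([[461.43088089,   0.        , 258.60970157],
       [  0.        , 461.43088089, 193.32430039],
       [  0.        ,   0.        ,   1.        ]]), 'k1': -0.029542822458829505, 'R': array([[ 0.02205641, -0.99971499, -0.00913505],
       [-0.99867092, -0.0216058 , -0.04679307],
       [ 0.04658236,  0.010155  , -0.99886283]]), 't': array([  -3.42370277,  551.95892246, 1081.63642936])}
wrist {'mtx': array([[303.60694443,   0.        , 250.6786246 ],
       [  0.        , 303.60694443, 188.68009298],
       [  0.        ,   0.        ,   1.        ]]), 'k1': -0.06117211220626957, 'R': array([[ 2.53679680e-01,  9.67288092e-01, -6.05029278e-04],
       [ 9.36662042e-01, -2.45491488e-01,  2.49796214e-01],
       [ 2.41476374e-01, -6.39349317e-02, -9.68298242e-01]]), 't': array([-575.51279612,  -28.4815387 ,  389.19711875])}
{'time_s': 0.15, 'qpos': array([ 7.41978619e+01,  1.83424782e+01,  8.96892338e+01, -2.79984900e-04,
        7.20444894e+01, -1.14577901e+00]), 'qvel': array([-0.0008665 , -0.132048  , -0.26184852, -0.12031493,  0.01451235,
       -0.03091204]), 'effort': array([ 7.11713783e-04, -4.12768185e+01, -2.32153076e+01,  7.27350195e-02,
        4.33467678e-02, -7.23331368e-05]), 'ee_pos': array([145.38433426, 555.92877134, 213.3284937 ]), 'ee_rot': array([-1.79923809e+02, -1.25756400e-03,  1.65343727e+02]), 'force': array([-0.34900404, -0.53902171,  0.30517636]), 'torque': array([-0.0398312 , -0.00767333,  0.00388151]), 'gripper_width': 91.07107792513187} 18.8
```

View pics/scene0.png

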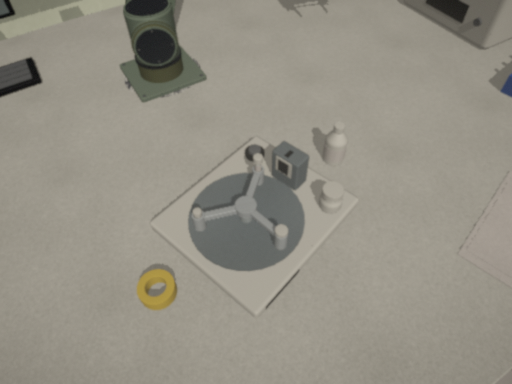

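View pics/top0.png

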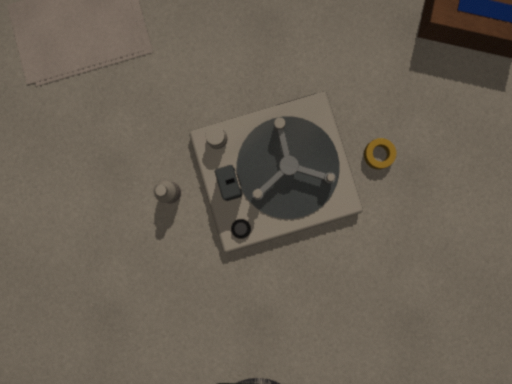

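View pics/wrist0.png

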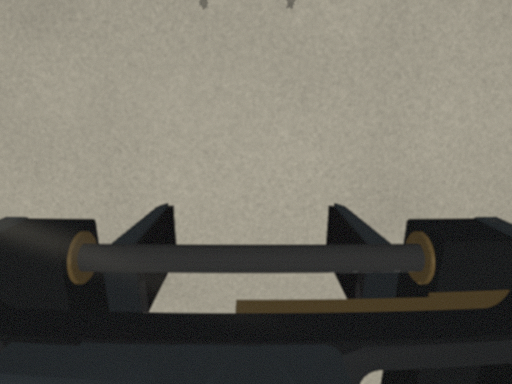

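```bash
cat > h.py <<'E'
import numpy as np, cv2
from workcell import env, grab_frame, camera_params
def ray(p,uv):
    d=np.array([[p['k1'],0,0,0]],float)
    n=cv2.undistortPoints(np.array([[uv]],float),p['mtx'],np.array([p['k1'],0,0,0.]))[0,0]
    # model: drawn = 1+k1 r^2 (same as opencv)
    v=p['R'].T@np.array([n[0],n[1],1]); c=-p['R'].T@p['t']
    return c,v
def onz(p,uv,z):
    c,v=ray(p,uv); return c+v*(z-c[2])/v[2]
def proj(p,X):
    x=p['R']@np.array(X,float)+p['t']; a=x[:2]/x[2]; a=a*(1+p['k1']*(a@a))
    return p['mtx'][:2,:2]@a+p['mtx'][:2,2]
E
python3 - <<'E'
import cv2
a=cv2.imread('pics/top0.png')[80:260,130:410]; cv2.imwrite('pics/top0z.png',cv2.convertScaleAbs(cv2.resize(a,(800,514),interpolation=2),alpha=1.8))
a=cv2.imread('pics/scene0.png')[120:320,120:380]; cv2.imwrite('pics/scene0z.png',cv2.convertScaleAbs(cv2.resize(a,(780,600),interpolation=2),alpha=1.3))
E
```

```text
(no output)
```

View pics/top0z.png

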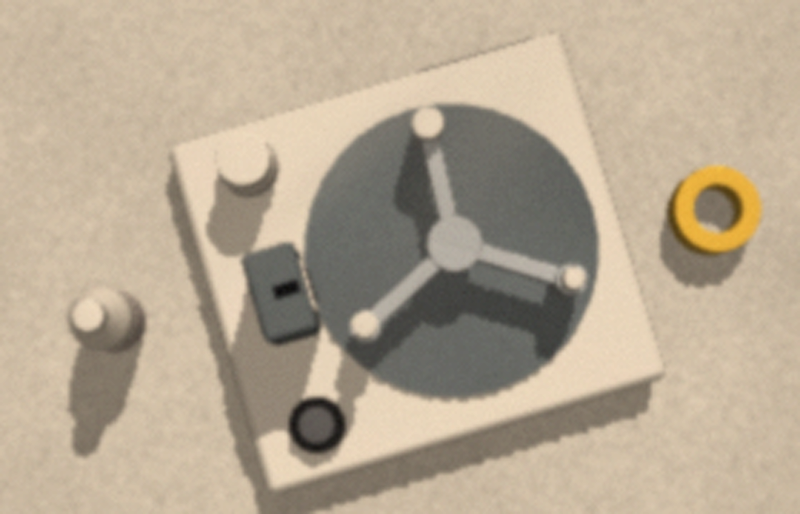

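View pics/scene0z.png

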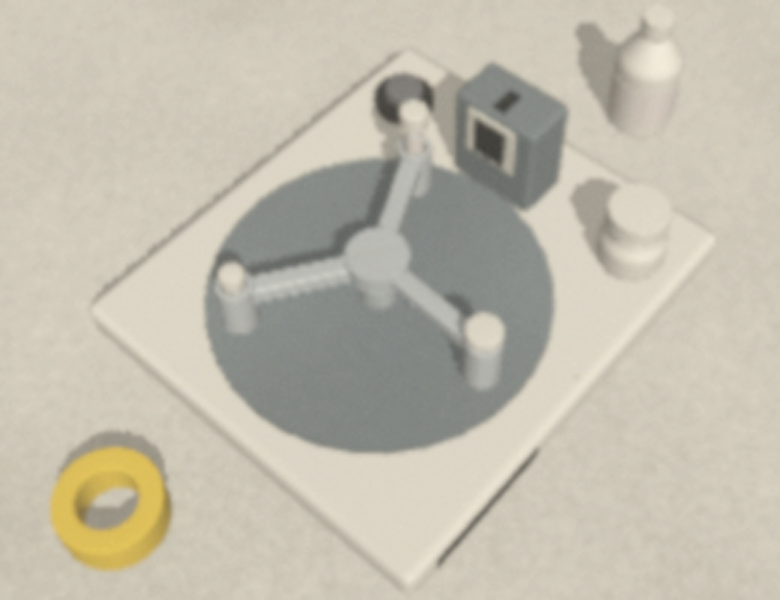

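```bash
cat > geo.py <<'E'
from h import *
p=camera_params("top"); s=800/280
f=lambda u,v,z: onz(p,(130+(u+.5)/s-.5,80+(v+.5)/s-.5),z)
pts=dict(hub=(454,243,84),tall=(365,322,123),short=(573,277,100),vial=(428,122,100),headtop=(282,292,120),line=(287,289,120),btn=(317,425,52),jar=(247,160,95),bottle=(88,315,110),c1=(174,150,40),c2=(556,36,40),c3=(661,375,40),c4=(270,488,40))
if __name__=="__main__":
    R={k:f(*v)[:2] for k,v in pts.items()}
    for k,v in R.items(): print(k,v.round(1))
    c=sum(R[k] for k in('c1','c2','c3','c4'))/4; print('centre',c)
    # +y axis of reader: from c2c3 mid to c1c4 mid
    y=(R['c1']+R['c4']-R['c2']-R['c3']); y/=np.linalg.norm(y); x=np.array([y[1],-y[0]])
    print('lens',[np.linalg.norm(R[a]-R[b]).round(1) for a,b in(('c1','c2'),('c2','c3'),('c3','c4'),('c4','c1'))])
    print('yaw y',np.degrees(np.arctan2(y[1],y[0])), 'axis',c-30*y,'head',c+110*y,'btn',c-105*x+115*y)
    ax=c-30*y
    for k in('tall','short','vial','line','headtop','hub'):
        d=R[k]-ax; print(k,np.linalg.norm(d).round(1),np.degrees(np.arctan2(d[1],d[0])).round(1))
E
python3 geo.py
```

```text
hub [613.7 -57.3]
tall [548.7  10.1]
short [ 587.8 -147.9]
vial [705.  -34.7]
headtop [570.1  72.9]
line [572.4  69.2]
btn [469.1  47.5]
jar [673.6 104.5]
bottle [550.1 220.7]
c1 [690.  170.2]
c2 [ 790.5 -140. ]
c3 [ 515.1 -228.9]
c4 [417.2  84.7]
centre [603.20781341 -28.46481653]
lens [np.float64(326.1), np.float64(289.4), np.float64(328.5), np.float64(285.9)]
yaw y 107.64128871045638 axis [612.29951454 -57.05399229] head [569.87157595  76.36216126] btn [468.29417727  49.30606994]
tall 92.5 133.4
short 94.1 -105.1
vial 95.4 13.6
line 132.4 107.5
headtop 136.6 108.0
hub 1.4 -10.1
```

```bash
python3 -m creep '{"offset":[[-0.0459,-0.0376,0],[-0.0459,-0.0376,0],[-0.0459,-0.0376,0],[-0.0459,-0.0376,0],[-0.0459,-0.0376,0]],"rotation":[[0,0,0],[0,0,0],[0,0,0],[0,0,0],[0,0,0]]}' 1 20
python3 -m creep '{"offset":[[-0.0459,-0.0376,0],[-0.0459,-0.0376,0],[-0.0459,-0.0376,0],[-0.0459,-0.0376,0],[-0.0459,-0.0376,0]],"rotation":[[0,0,0],[0,0,0],[0,0,0],[0,0,0],[0,0,0]]}'
```

```text
time_s: 0.78
ee_pos: [320.7, 314.7, 213.9]
ee_rot: [180.0, 0.0, 165.4]
force: [-0.2, 0.6, 0.2]
gripper_width: 44.1
time_s: 1.4
ee_pos: [495.2, 74.6, 213.9]
ee_rot: [180.0, -0.0, 165.3]
force: [0.4, 0.7, 1.7]
gripper_width: 0.5
```

```bash
python3 -m creep '{"offset":[[-0.0453,-0.0376,0],[-0.0453,-0.0376,0],[-0.0453,-0.0376,0],[-0.04,-0.033,0],[0,0,0]],"rotation":[[0,0,0],[0,0,0],[0,0,0],[0,0,0],[0,0,0]]}'
python3 - <<'E'
from h import *
for n in("top","wrist","scene"):
    im=grab_frame(n)[...,::-1]
    if n=="top": im=cv2.resize(im[80:260,130:410],(800,514),interpolation=2)
    if n=="scene": im=cv2.resize(im[60:320,60:400],(780,596),interpolation=2)
    cv2.imwrite(f"pics/{n}1.png",cv2.convertScaleAbs(im,alpha=1.6))
print(env.state())
E
```

```text
time_s: 2.02
ee_pos: [629.0, -112.2, 212.5]
ee_rot: [-180.0, -0.0, 165.1]
force: [-1.0, 0.4, -0.2]
gripper_width: 0.6
{'time_s': 2.175, 'qpos': array([-1.08723968e+01,  2.39661614e+01,  8.09873064e+01,  3.33238609e-02,
        7.51374557e+01, -8.62333072e+01]), 'qvel': array([ 0.94812846, -0.93872664,  0.42767496, -0.12869618, -0.16307564,
       -0.19846386]), 'effort': array([-7.74530265e-01, -4.61649263e+01, -2.38057995e+01, -7.38416193e-02,
        4.61491838e-02, -8.24533299e-05]), 'ee_pos': array([ 627.01508671, -108.52848253,  213.46973991]), 'ee_rot': array([ 1.79973847e+02, -9.28445113e-02,  1.65352358e+02]), 'force': array([0.10159928, 0.66330472, 0.66176049]), 'torque': array([ 0.05259748, -0.01546973, -0.01692136]), 'gripper_width': 0.5739547456832018}
```

View pics/top1.png

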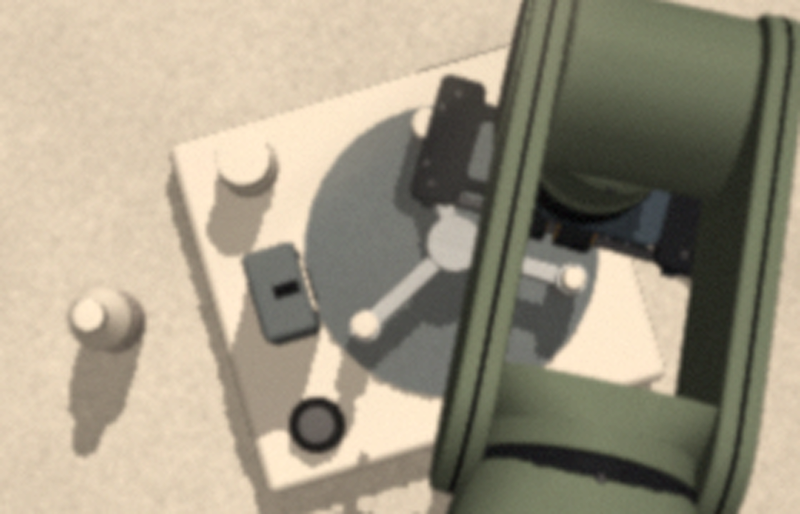

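View pics/wrist1.png

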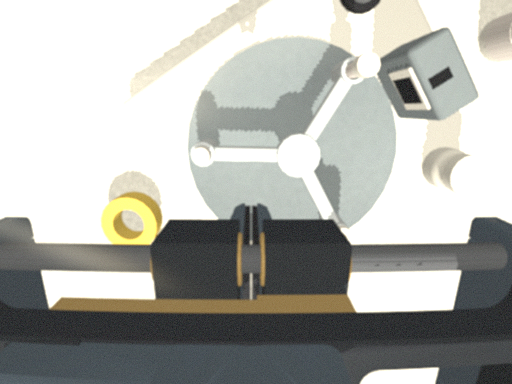

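View pics/scene1.png

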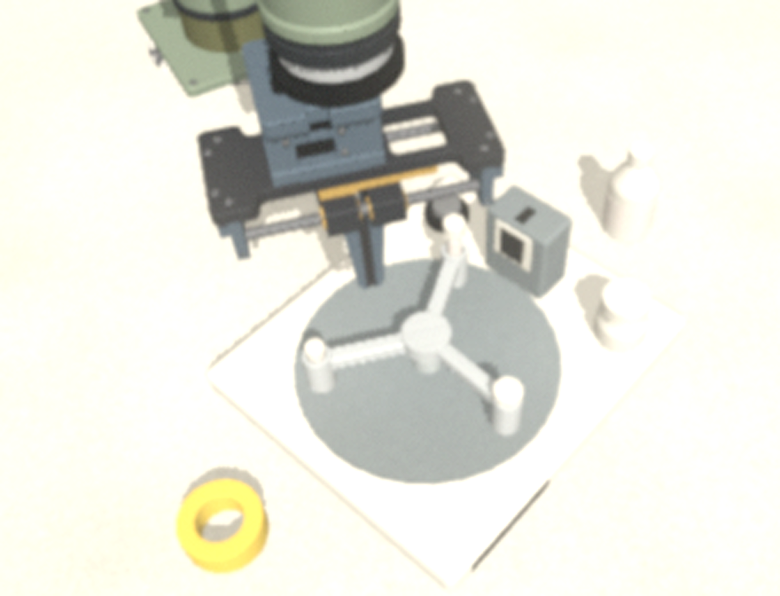

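```bash
python3 - <<'E'
from h import *
p=camera_params("wrist")
for k,u,z in(('hub',(299,156),84),('tall',(368,66),123),('short',(202,154),98),('line',(441,77),120)):
    print(k,onz(p,u,z)[:2].round(1))
print(env.state()['ee_pos'])
E
```

```text
hub [614.7 -54.4]
tall [549.3  12.3]
short [ 587.  -144.5]
line [572.4  73.7]
[ 627.01508671 -108.52848253  213.46973991]
```

```bash
python3 -m creep '{"offset":[[-0.012,-0.004,0],[0,0,0.06],[0,0,0.052],[0,0,0],[0,0,0]],"rotation":[[0,0,0],[0,0,0],[0,0,0],[0,0,0],[0,0,0]]}'
python3 - <<'E'
from h import *
for n in("wrist","scene"):
    im=grab_frame(n)[...,::-1]
    if n=="scene": im=cv2.resize(im[100:300,140:400],(780,600),interpolation=2)
    cv2.imwrite(f"pics/{n}2.png",cv2.convertScaleAbs(im,alpha=1.2))
print(env.state()['ee_pos'],env.state()['force'])
E
```

```text
time_s: 2.8
ee_pos: [640.0, -116.0, 104.2]
ee_rot: [180.0, 0.2, 165.4]
force: [0.3, 0.2, 1.0]
gripper_width: 0.4
[ 640.35377352 -116.25403069  105.06813135] [ 0.07581932  0.69340243 -0.42728081]
```

View pics/wrist2.png

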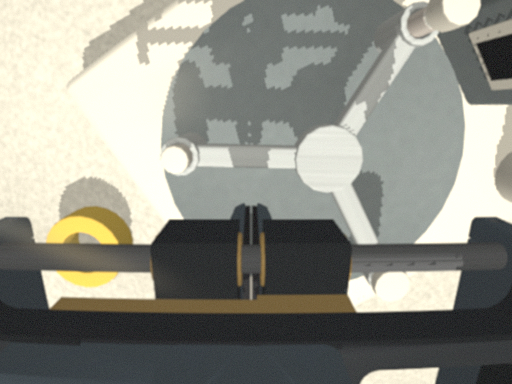

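View pics/scene2.png

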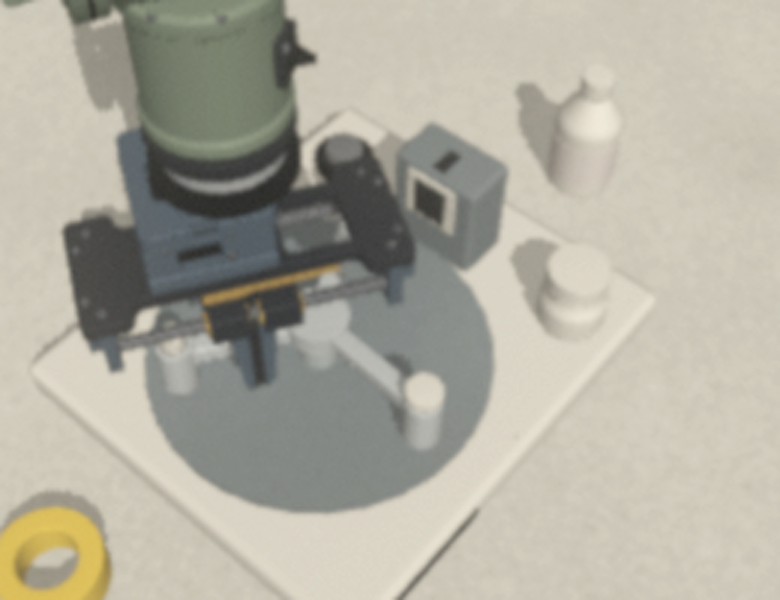

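```bash
python3 -m creep '{"offset":[[0,0,0.02],[0,0,0.019],[0,0,0],[0.004,0,0],[0.004,0,0]],"rotation":[[0,0,0],[0,0,0],[0,0,0],[0,0,0],[0,0,0]]}'
python3 -m creep '{"offset":[[0.0018,-0.0008,0],[0.0018,-0.0008,0],[0.0018,-0.0008,0],[0.0018,-0.0008,0],[0,0,0]],"rotation":[[0,0,2],[0,0,2],[0,0,2],[0,0,2],[0,0,0]]}'
python3 - <<'E'
from h import *
for n in("wrist",):
    im=grab_frame(n)[...,::-1]
    cv2.imwrite(f"pics/{n}3.png",cv2.convertScaleAbs(im,alpha=1.2))
print(env.state()['ee_pos'],env.state()['force'])
E
```

```text
time_s: 3.52
ee_pos: [631.1, -114.1, 64.4]
ee_rot: [180.0, 0.1, 165.3]
force: [0.5, 0.7, 0.0]
gripper_width: 0.2
time_s: 4.15
ee_pos: [622.7, -115.0, 62.9]
ee_rot: [180.0, 0.0, 157.3]
force: [0.2, -0.7, 0.4]
gripper_width: 0.6
[ 622.7241818  -114.91922884   62.91798507] [-0.07837446 -0.81790543 -0.75961187]
```

View pics/wrist3.png

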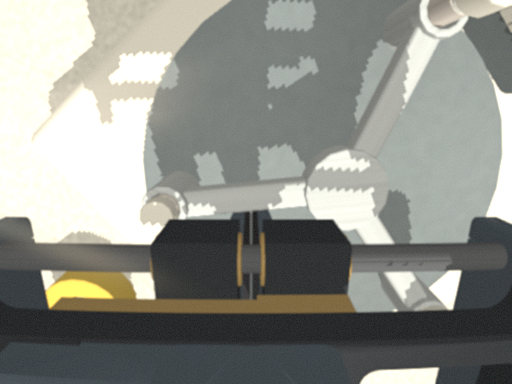

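```bash
python3 -m creep '{"offset":[[0.0018,-0.0010,-0.0005],[0.0018,-0.0010,-0.0005],[0.0018,-0.0010,-0.0005],[0.0018,-0.0010,-0.0005],[0.0018,-0.001,0]],"rotation":[[0,0,2],[0,0,2],[0,0,2],[0,0,2],[0,0,2]]}'
python3 -m creep '{"offset":[[0.0018,-0.0010,-0.0005],[0.0018,-0.0010,-0.0005],[0.0018,-0.0010,0],[0,0,0],[0,0,0]],"rotation":[[0,0,2],[0,0,2],[0,0,2],[0,0,0],[0,0,0]]}'
python3 - <<'E'
from h import *
for n in("wrist","top"):
    im=grab_frame(n)[...,::-1]
    if n=="top": im=cv2.resize(im[80:260,130:410],(800,514),interpolation=2)
    cv2.imwrite(f"pics/{n}4.png",cv2.convertScaleAbs(im,alpha=1.3))
print(env.state()['ee_pos'],env.state()['force'])
E
```

```text
time_s: 4.82
ee_pos: [612.3, -115.4, 65.0]
ee_rot: [180.0, 0.0, 147.2]
force: [1.2, -0.9, -1.2]
gripper_width: 0.5
time_s: 5.45
ee_pos: [606.1, -114.6, 65.9]
ee_rot: [-180.0, -0.0, 141.3]
force: [0.3, 0.6, 0.4]
gripper_width: 0.5
[ 606.20520338 -114.60479775   65.87497758] [0.30294513 0.53252422 1.23181681]
```

View pics/wrist4.png

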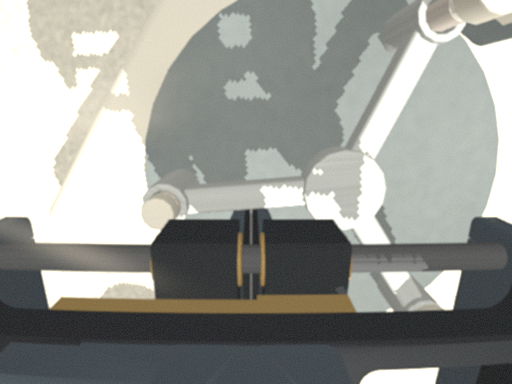

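View pics/top4.png

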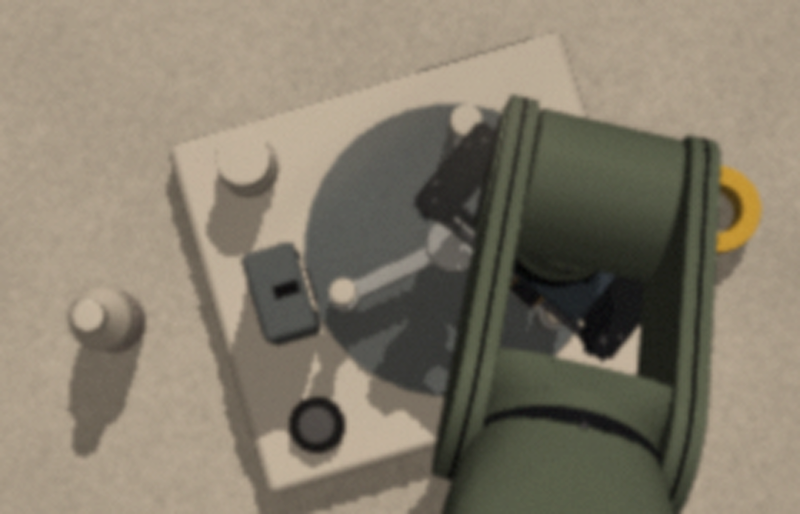

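```bash
python3 - <<'E'
from geo import *
t=f(343,291,123)[:2]; b=np.array([548.7,10.1])
for ax in(np.array([613.,-57]),np.array([614,-55.5])):
  for q in(b,t): d=q-ax; print(np.degrees(np.arctan2(d[1],d[0])))
ax=np.array([613.,-57]);r=ax+95*np.array([np.cos(np.radians(107.6)),np.sin(np.radians(107.6))])
u=proj(p,[*r,123]);print((u-[130,80]+.5)*s-.5)
u=proj(p,[*r,86]);print((u-[130,80]+.5)*s-.5)
E
```

```text
133.77927011237483
116.23263099439671
134.86868828296707
117.19578793362159
[334.69849376 273.89658822]
[336.35029499 277.96194448]
```

```bash
python3 -m creep '{"offset":[[0.0018,-0.0010,0],[0.0018,-0.0010,0],[0.0018,-0.0010,0],[0.0018,-0.001,0],[0,0,0]],"rotation":[[0,0,2],[0,0,2],[0,0,2],[0,0,2],[0,0,0]]}'
python3 - <<'E'
from h import *
for n in("wrist","top"):
    im=grab_frame(n)[...,::-1]
    if n=="top": im=cv2.resize(im[80:260,130:410],(800,514),interpolation=2)
    cv2.imwrite(f"pics/{n}5.png",cv2.convertScaleAbs(im,alpha=1.3))
print(env.state()['ee_pos'],env.state()['force'])
E
```

```text
time_s: 6.18
ee_pos: [597.8, -112.8, 65.9]
ee_rot: [-180.0, -0.0, 133.3]
force: [0.3, -0.2, -0.4]
gripper_width: 0.5
[ 597.9974087  -112.81130357   65.91021139] [-0.5715843  -0.41275551  0.58295777]
```

View pics/wrist5.png

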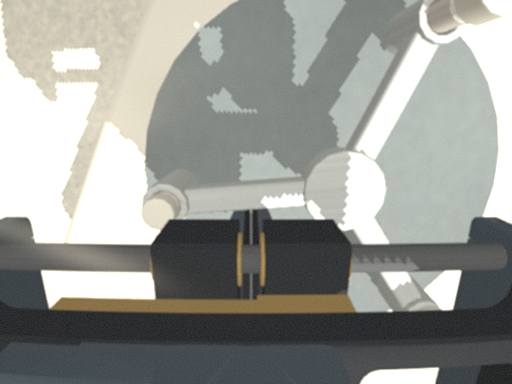

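View pics/top5.png

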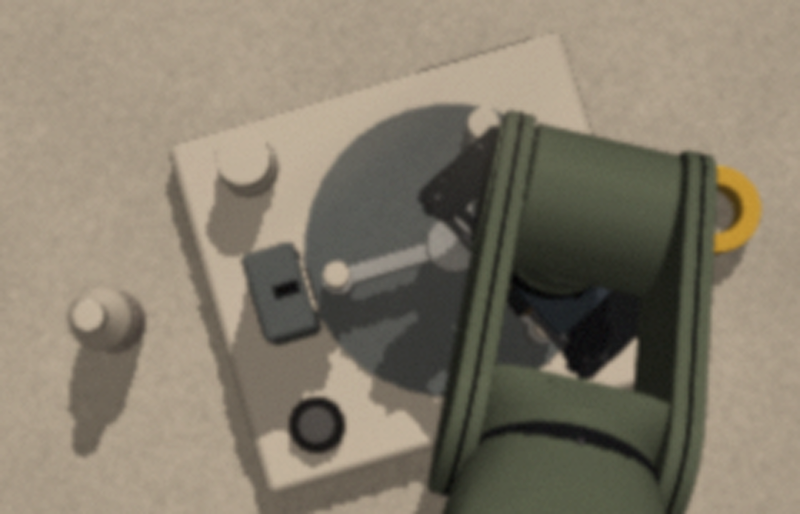

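```bash
python3 -m creep '{"offset":[[-0.004,0,0],[-0.008,0,0],[-0.008,0,0],[0,0,-0.03],[0,0,-0.055]],"rotation":[[0,0,0],[0,0,0],[0,0,0],[0,0,0],[0,0,0]]}'
python3 -m creep '{"offset":[[0,0,-0.05],[0.05,0.02,0],[0.05,0.03,0],[0.05,0.035,0],[0,0,0]],"rotation":[[0,0,0],[0,0,-10],[0,0,-10],[0,0,-10],[0,0,-10]]}'
python3 - <<'E'
from h import *
for n in("wrist","top"):
    im=grab_frame(n)[...,::-1]
    if n=="top": im=cv2.resize(im[80:260,130:410],(800,514),interpolation=2)
    cv2.imwrite(f"pics/{n}6.png",cv2.convertScaleAbs(im,alpha=1.3))
print(env.state()['ee_pos'],env.state()['force'],env.state()['ee_rot'])
E
```

```text
time_s: 6.9
ee_pos: [610.9, -127.7, 149.4]
ee_rot: [-179.8, -0.3, 133.3]
force: [1.0, -0.1, -0.0]
gripper_width: 0.3
time_s: 7.52
ee_pos: [539.4, 33.1, 201.3]
ee_rot: [179.9, -0.0, 173.9]
force: [1.2, 0.4, 0.5]
gripper_width: 0.4
[541.13487158  30.87508821 201.29845455] [-0.46015115 -0.42176426  0.18719478] [1.79999546e+02 4.29946603e-02 1.73418635e+02]
```

View pics/wrist6.png

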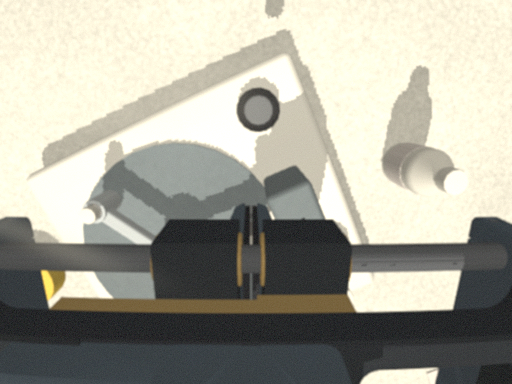

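View pics/top6.png

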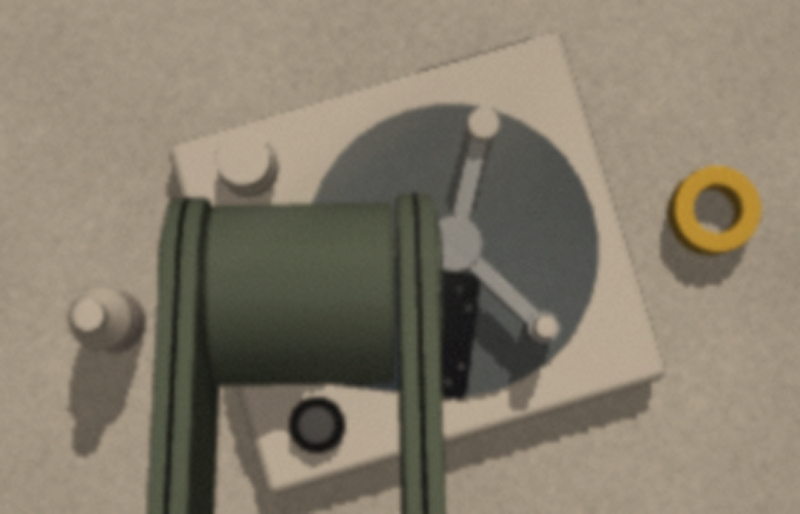

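```bash
python3 - <<'E'
from geo import *
w=camera_params("wrist")
for z in(45,50,55,60): print(z,onz(w,(259,109),z)[:2].round(1),f(317,425,z)[:2].round(1))
R={k:f(*v)[:2] for k,v in dict(hub=(455,243,84),short=(544,324,100),vial=(484,121,100)).items()}
for k in('short','vial'):
    d=R[k]-np.array([613,-57]); print(k,np.degrees(np.arctan2(d[1],d[0])))
E
```

```text
45 [472.1  48.6] [468.9  47.8]
50 [472.1  48.5] [469.   47.6]
55 [472.1  48.4] [469.2  47.3]
60 [472.1  48.2] [469.3  47.1]
short -131.68283128617452
vial -12.495899551277647
```

```bash
python3 -m creep '{"offset":[[0.036,0.0045,0],[0.036,0.0045,0],[0,0,0.05],[0,0,0.045],[0,0,0]],"rotation":[[0,0,0],[0,0,0],[0,0,-6],[0,0,0],[0,0,0]]}'
python3 - <<'E'
from h import *
for n in("wrist","scene"):
    im=grab_frame(n)[...,::-1]
    if n=="scene": im=cv2.resize(im[100:300,140:400],(780,600),interpolation=2)
    cv2.imwrite(f"pics/{n}7.png",cv2.convertScaleAbs(im,alpha=1.2))
print(env.state()['ee_pos'],env.state()['force'],env.state()['ee_rot'])
E
```

```text
time_s: 8.25
ee_pos: [468.6, 46.7, 103.6]
ee_rot: [-180.0, -0.4, 179.1]
force: [0.2, -0.6, 0.2]
gripper_width: 0.6
[471.90423903  47.12486824 106.84567739] [-0.23799831 -0.07374226  0.73096064] [1.79990298e+02 7.21715260e-02 1.79206700e+02]
```

View pics/wrist7.png

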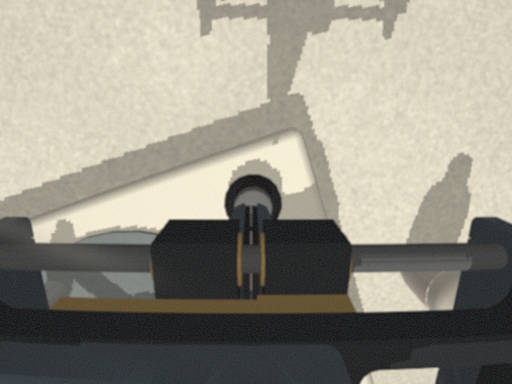

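View pics/scene7.png

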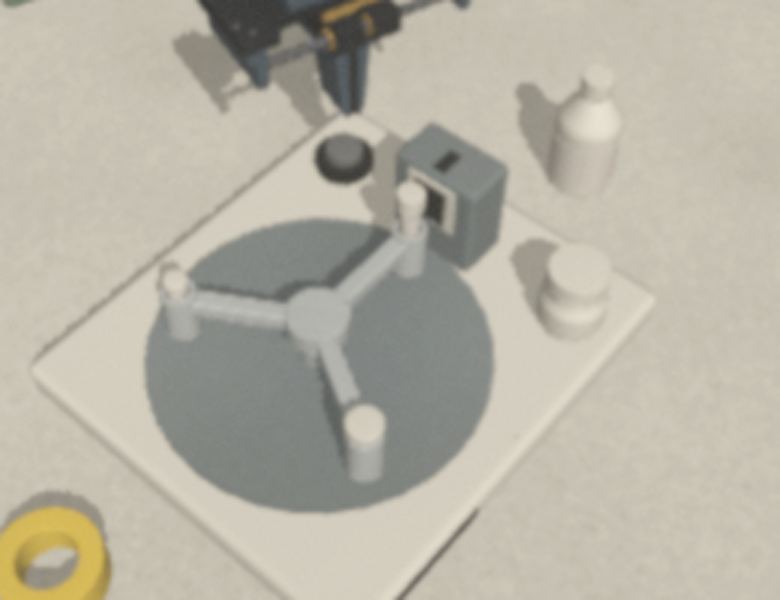

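```bash
python3 - <<'E'
from h import *
p=camera_params("scene")
for z in(45,50,55,60,65): u=proj(p,[470.5,48,z]); print(z,((u-[140,100])*3).round(0))
for a in((411,190,123),(319,310,84),(448,161,120),(366,418,100),(175,276,100)): print(onz(p,(140+a[0]/3,100+a[1]/3),a[2]).round(1))
E
```

```text
45 [346. 156.]
50 [346. 152.]
55 [346. 147.]
60 [346. 143.]
65 [346. 138.]
[583.8  32.1 123. ]
[612.  -56.4  84. ]
[572.6  69.5 120. ]
[705.9 -77.5 100. ]
[ 549.2 -128.5  100. ]
```

```bash
python3 -m creep '{"offset":[[0.0015,0.001,0.025],[0,0,0.018],[0,0,0],[0,0,0]],"rotation":[[0,0,0],[0,0,0],[0,0,0],[0,0,0]]}'
```

```text
time_s: 8.85
ee_pos: [470.7, 48.6, 64.6]
ee_rot: [180.0, 0.2, 179.3]
force: [0.0, -0.5, -0.1]
gripper_width: 0.8
```

```bash
python3 -m creep '{"offset":[[0,0,0.002],[0,0,0.002],[0,0,0.002],[0,0,0]],"rotation":[[0,0,0],[0,0,0],[0,0,0],[0,0,0]]}'
```

```text
time_s: 9.35
ee_pos: [469.3, 48.6, 57.0]
ee_rot: [180.0, 0.0, 179.3]
force: [-0.4, -0.2, 1.9]
gripper_width: 0.5
```

```bash
python3 -m creep '{"offset":[[0,0,0.001],[0,0,0.001],[0,0,0]],"rotation":[[0,0,0],[0,0,0],[0,0,0]]}'
```

```text
time_s: 9.72
ee_pos: [469.3, 48.6, 55.0]
ee_rot: [180.0, 0.0, 179.3]
force: [0.3, -0.0, 2.5]
gripper_width: 0.6
```

```bash
python3 -m creep '{"offset":[[0,0,0.001],[0,0,0.001],[0,0,0]],"rotation":[[0,0,0],[0,0,0],[0,0,0]]}'
```

```text
time_s: 10.1
ee_pos: [469.3, 48.6, 53.0]
ee_rot: [180.0, 0.0, 179.3]
force: [1.5, 0.2, 2.8]
gripper_width: -0.1
```

```bash
python3 -m creep '{"offset":[[0,0,0.001],[0,0,0.001],[0,0,0]],"rotation":[[0,0,0],[0,0,0],[0,0,0]]}'
```

```text
time_s: 10.48
ee_pos: [469.4, 48.6, 52.1]
ee_rot: [180.0, 0.1, 179.3]
force: [-2.0, -0.1, 13.3]
gripper_width: 0.3
```

```bash
python3 -m creep '{"offset":[[0,0,0.0005],[0,0,0]],"rotation":[[0,0,0],[0,0,0]]}'
python3 - <<'E'
from h import *
im=grab_frame("scene")[...,::-1]
im=cv2.resize(im[100:300,140:400],(780,600),interpolation=2)
cv2.imwrite("pics/scene8.png",cv2.convertScaleAbs(im,alpha=1.2))
print(env.state()['ee_pos'],env.state()['force'])
E
```

```text
time_s: 10.72
ee_pos: [469.4, 48.6, 52.0]
ee_rot: [180.0, 0.1, 179.3]
force: [-2.9, -0.5, 17.2]
gripper_width: 0.7
[469.36108319  48.56280293  52.01867699] [-1.96430966 -0.44341375 16.41937074]
```

View pics/scene8.png

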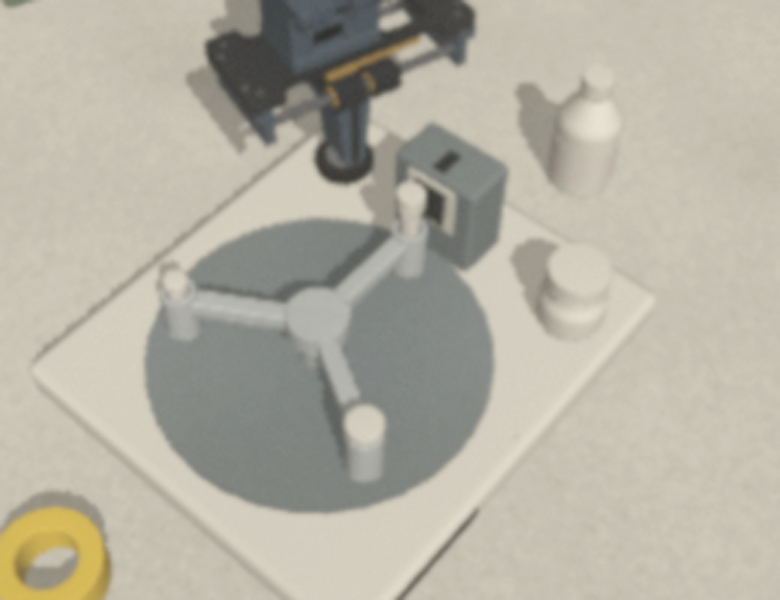

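```bash
python3 -m creep '{"offset":[[0,0,-0.001],[0,0,-0.001],[0,0,-0.001],[0,0,0]],"rotation":[[0,0,0],[0,0,0],[0,0,0],[0,0,0]]}'
for i in 1 2 3; do python3 -m creep '{"offset":[[0,0,0]],"rotation":[[0,0,0]]}'|grep -E "pos|force"; done
python3 -m creep '{"offset":[[0,0,-0.001],[0,0,-0.001],[0,0,0]],"rotation":[[0,0,0],[0,0,0],[0,0,0]]}'
for i in 1 2 3 4; do python3 -m creep '{"offset":[[0,0,0]],"rotation":[[0,0,0]]}'|grep -E "pos|force"; done
python3 -m creep '{"offset":[[0,0,-0.0015],[0,0,-0.0015],[0,0,0]],"rotation":[[0,0,0],[0,0,0],[0,0,0]]}'
for i in 1 2 3 4; do python3 -m creep '{"offset":[[0,0,0]],"rotation":[[0,0,0]]}'|grep -E "pos|force"; done
```

```text
time_s: 11.28
ee_pos: [469.3, 48.6, 53.4]
ee_rot: [180.0, 0.0, 179.3]
force: [1.0, -0.4, 3.9]
gripper_width: 0.6
ee_pos: [469.3, 48.6, 53.4]
force: [1.9, -0.2, 4.5]
ee_pos: [469.3, 48.6, 53.4]
force: [0.2, 0.6, 3.3]
ee_pos: [469.3, 48.6, 53.4]
force: [1.9, -0.2, 2.4]
time_s: 12.02
ee_pos: [469.1, 48.6, 55.5]
ee_rot: [180.0, 0.0, 179.3]
force: [2.2, 0.6, 1.8]
gripper_width: 0.5
ee_pos: [469.0, 48.5, 55.4]
force: [1.7, 0.6, 2.3]
ee_pos: [469.0, 48.6, 55.4]
force: [-0.0, 0.5, 2.7]
ee_pos: [469.0, 48.6, 55.4]
force: [1.4, 0.5, 2.1]
ee_pos: [469.0, 48.6, 55.4]
force: [2.1, 0.3, 3.0]
time_s: 12.9
ee_pos: [468.3, 48.5, 58.2]
ee_rot: [-180.0, -0.1, 179.3]
force: [0.9, 0.5, 1.0]
gripper_width: 0.3
ee_pos: [468.3, 48.5, 58.2]
force: [-0.6, 0.3, 1.0]
ee_pos: [468.4, 48.5, 58.2]
force: [-1.0, -0.4, 0.0]
ee_pos: [468.6, 48.5, 58.3]
force: [-1.1, -0.3, 1.3]
ee_pos: [469.1, 48.5, 58.4]
force: [0.4, 0.2, -0.4]
```

```bash
python3 -m creep '{"offset":[[0,0,-0.01],[0,0,-0.04],[0,0,-0.05],[0,0,-0.03],[0,0,0]],"rotation":[[0,0,0],[0,0,0],[0,0,0],[0,0,0],[0,0,0]]}'
python3 -m creep '{"offset":[[0.05,0,0],[0.05,0,0],[0.0,0,0],[0,0,0]],"rotation":[[0,0,0],[0,0,0],[0,0,0],[0,0,0]]}'
python3 - <<'E'
from h import *
for n in("scene","top"):
    im=grab_frame(n)[...,::-1]
    im=cv2.resize(im[100:300,140:400],(780,600),interpolation=2) if n=="scene" else cv2.resize(im[80:260,130:410],(800,514),interpolation=2)
    cv2.imwrite(f"pics/{n}9.png",cv2.convertScaleAbs(im,alpha=1.2))
E
```

```text
time_s: 14.02
ee_pos: [470.9, 48.7, 191.4]
ee_rot: [180.0, 0.4, 179.3]
force: [-0.2, -0.9, -1.1]
gripper_width: 0.5
time_s: 14.52
ee_pos: [369.5, 49.7, 188.2]
ee_rot: [180.0, 0.0, 179.3]
force: [-0.2, 0.4, 0.3]
gripper_width: 0.6
```

View pics/top9.png

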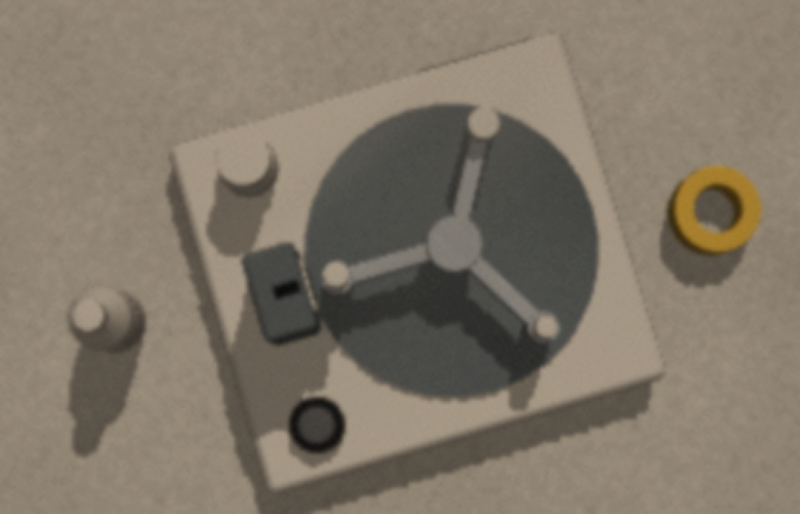

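View pics/scene9.png

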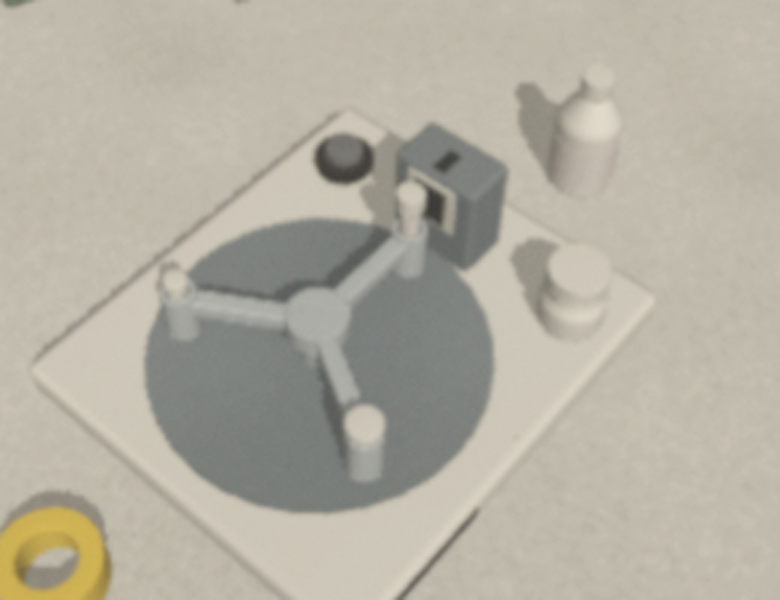

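The tall tube's cap at (336,275) in the top view is within 1 mm of the reading place worked out earlier, (335,274). The button is up at (345,150) in the scene view, the three samples are seated, and the jar, roll and bottle have not moved.

```bash
python3 -c "
from workcell import env
print(env.job_done())"
```

```text
the job is handed in; nothing more can be done
None
```

I turned the rotor about 26° clockwise by pushing the short tube's arm slowly with the closed fingertips. Then I backed off, pressed the read button down to its stop, let it come up, and moved the arm clear. The job was handed in after about 14.6 s; it reports no verdict.

**Tube position:** In the top and scene views the three samples put the tall tube's arm at 107.5–108.3°. The reading direction is 107.6°, so the tube should be 1–2 mm or less from the reading place. The cameras disagreed by about 3 mm on absolute positions, which is well inside the 10 mm limit.

**Button press:** First contact was at a tip height of about 58 mm and the hard stop at about 52 mm, where I stopped at 17 N. On the way up, the force fell from about 3.6 N at 53.4 mm to about 0.5 N at 58.2 mm, which fits the full 6 mm of travel. I had no direct reading of the button's travel.

**Final pictures:** The button is up, all three samples are in their holders and the jar, label roll and bottle are where they were. The wrist force while pushing the turntable stayed within its noise of 1–2 N. No check failed.

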